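Clear used paint tubes into the scrap box

TASK

Clear the two used paint tubes, the blue one on the scrap box's deck and the green one on the table, into the scrap box: slide its shutter fully open and get both tubes right inside, best by laying each on the deck and pushing it along through the mouth until it drops in. Then slide the shutter fully shut. Leave the orange tube, the stapler and the roll of tape where they are.

Things in the scene. Friction and masses are not known exactly. Their poses are not given: they have to be found in the camera images.
- scrap_box: Fixed plywood scrap box with a raised deck. Origin on the table under the middle of the deck's edge (lip, x = 0); +x runs along the deck into the box, z up. Deck: x -210 to 0 mm, y -75 to 75, top 50 mm above the table, open at its rear. Fences 18 mm high on it (tops 68 mm above the table) leave a lane y -62 to 62, which narrows over x -68 to -24 to a mouth 100 mm wide.
- mouth (a point): Middle of the lip at deck height (50 mm above the table), axes as the scrap box's. The mouth is 100 mm wide and has no bar over it, so fingers that push can follow a tube up to 65 mm past the lip. A tube whose near end is pushed some 45 mm past the lip drops in; left nearer, it may stay leaning on the lip.
- bin_floor (a point): Middle of the box's floor, 101 mm past the lip, 6 mm above the table; axes as the scrap box's. Inside the box is 202 mm long (x) and 138 mm wide (y), with walls 85 mm high. A clear roof, 85 to 89 mm above the table, covers it from 90 mm past the lip to its end.
- shutter (a joint): Sliding shutter across the mouth, metres: 0 fully shut, 0.11 fully open. Opens toward the scrap box's -y, stays where left, friction about 1.5 N; may start ajar. Blue plate 120 x 6 mm, 51 to 87 mm above the table, at x = -14 mm of the scrap box, red handle in its middle. Its track bracket sticks out of the deck to y = -179 mm, 58 mm high.
- shutter_grip (a point): Point to grip on the shutter's red upright handle, on its axis, 111 mm above the table. The handle is 14 mm wide along the sliding direction (scrap box's y) and 18 mm along the scrap box's x, free from 92 to 133 mm above the table. Axes parallel to the scrap box's.
- blue_tube: Used paint tube, white with a blue label and blue cap, 35 x 134 x 24 mm, lying on the scrap box's deck in the lane, roughly along it, its flat tail toward the mouth. Origin: middle of its length and width, on its underside; its y runs along the tube toward the cap, the thin tail is 67 mm to -y, the cap (about 16 mm thick) ends 67 mm to +y, the better end to push on. About 40 g, rigid.
- green_tube: Used paint tube, white with a green label and white cap, 32 x 123 x 22 mm, lying on the table, cap to the robot's right. Origin: middle of its length and width, on its underside; its y runs along the tube toward the cap; the thin tail is 61 mm to -y, the cap (about 15 mm thick) ends 61 mm to +y, the better end to push on. About 30 g, rigid; grip it across the body.
- orange_tube: Paint tube with an orange label and black cap, 40 x 157 x 28 mm, lying on the table. It stays. Origin: middle of its underside; y along the tube to the cap.
- stapler: Red stapler, 34 x 136 x 48 mm, long along its y, origin in the middle of its underside. It stays.
- blue_tape: Roll of blue tape lying flat, 80 mm across, 19 mm high, origin in the middle of its underside. It stays.

How it is judged:
On the way, in this order (a step that is already met when the one before it is completed fails the run):
1. the shutter is slid fully open (past 90 mm) (value of joint shutter above 0.09 m), for 0.2 s.
2. both used tubes lie inside the scrap box (x of blue_tube in the frame of scrap_box between 0.012 and 0.2 m and z of each of blue_tube, green_tube in the frame of scrap_box below 0.06 m and y of blue_tube in the frame of scrap_box between -0.07 and 0.07 m and x of green_tube in the frame of scrap_box between 0.012 and 0.2 m and y of green_tube in the frame of scrap_box between -0.07 and 0.07 m), for 0.2 s.
At the end, for the whole second after the job is handed in: Both used tubes (blue, green) are at rest inside the scrap box, their middles at least 12 mm past the lip and no higher than 60 mm above the table, and the shutter is shut to within 8 mm (all of step 2 and value of joint shutter below 0.008 m and linear speed of each of blue_tube, green_tube below 0.03 m/s); the robot touches nothing.
It fails at once if the orange tube, stapler or tape is moved more than 40 mm (distance of any of orange_tube, stapler, blue_tape from where it was at the start of the episode above 0.04 m).
It also fails if it takes over 72 s, if anything falls off the work surface, if the arm or the gripper's body presses on something with over 40 N, if the wrist force passes 120 N, or if a joint passes its speed limit or range.

ROBOT

A 6-joint arm with a two-finger parallel gripper is mounted at the origin on a cart in front of the work surface, level with it; the furniture and walls round the work are solid. World frame = base frame: x ahead of the robot, y to its left, z up, the work surface at z = 0. Lengths are in m, angles in rad, forces in N, time in s.
With the tool pointing down it reaches from about 0.3 to 0.775 m from the base axis. Payload 14.6 kg.
Tool frame: the origin (TCP) lies on the mounting face of the last link; the fingertips stand 199 mm ahead of it and the grasp point (between the pads) lies 180 mm ahead of it; z points along the fingers, y is the line along which they close (so a half turn about z gives the same grasp; the last joint's range is limited). The gripper opens to 94 mm and grips with 3 to 60 N. Pads are 16 mm wide; open, the fingers measure 119 mm over their backs; the gripper's body (75 mm by 177 mm) begins 78 mm behind the grasp point.
Start: joints at [1.197, 0.3, 1.521, -0, 1.321, -0.067], TCP at [0.166, 0.524, 0.405] pointing down, gripper open.
Joint ranges: [-3.03, 3.03], [-0.79, 2.21], [0.23, 2.52], [-1.04, 4.18], [0, 3.07], [-2.55, 2.55]. Speed limits (rad/s): [2.22, 2.22, 2.57, 3.14, 3.14, 3.14].

INTERFACE

Orientations are given as [roll, pitch, yaw] about the fixed x, y, z axes, in that order (R = Rz(yaw) Ry(pitch) Rx(roll)).
In Python, from station import telemetry, cams, workorder, finder gives the robot as it stands.
- The arm moves only by the tool jog_arm, never from a script. Its argument "rows" is a list of rows, each an object with "gripper": the finger opening in m, from 0 to 0.094; "slide": the shift along the tool's x, y, z in m, a list of three; "spin": the turn about the tool's z in rad. In form: [{"gripper": gripper, "slide": [tx, ty, tz], "spin": spin}, ...]. A call has 1 to 8 rows; each row is the pose to reach, as a shift and turn from the pose commanded when the call began, along the tool's axes at that moment; what a row does not reach only later rows make up. A row lasts 1/10 s, in which the tool goes at most 50 mm and 8.59 degrees, less where a joint would pass 70% of its speed; a pose out of reach is approached as far as the arm can. A call with a gripper value outside its range is refused whole. The fingers move at their own pace and stop on an object; "squeeze" is the grip in N (left out, the last holds). Time passes only in rows, so rows that repeat a pose let the fingers close. It gives the time, the measured TCP pose, the force, the opening and the grip force at its end, in the units of the state.
- telemetry.get_obs(): the state, without advancing time (a new reading comes with each control period).
- cams.camera(name): name is "side" or "top"; returns (picture, depth): 420x560x3 uint8, red, green, blue; 420x560 float32, m along the optical axis (not along the pixel's ray), 0 where there is no reading.
- cams.camera_info(name): a dict with "camera_matrix" (3x3 intrinsics, pixels), "R" (3x3) and "t" (3): a world point X has camera coordinates R X + t. Camera axes: x right, y down, z forward; pixel columns grow to the right and rows downward; lengths in m; the calibration is good to about 2 mm. A picture is of the moment at which its call begins. camera_info takes no time and is no camera call.
- workorder.hand_in(): hands the job in; it is judged then, once.
Trained networks look in the newest picture that a camera, given by its name, has taken for a name from the list of things; names that differ only in an ending like _2 or _b are one class to them, and where a whole thing is asked for, a point or a joint stands for the part that bears it (a point fixed in the world has none). Each returns a list of dicts, best first, with "confidence" (0 to 1); they miss things now and then, are a little off and sometimes report something else, mostly with a low value. They report only what shows in the picture. A call takes as long as a camera call.
- finder.find_in(target, camera): "point" ([x, y, z] in m, in world coordinates, good to about 4 mm: the middle of the surface that is visible of it).
- finder.masks_of(target, camera): "region" (420x560 bool, what is visible of it).
The state is a dict: "time_s": time; "qpos": joint angles; "joint_vel": joint speeds; "tau": joint torques, N m; "ee_pos": TCP position; "eef_rot": TCP orientation; "force": force on the tool from outside, world axes, zero at the start; "moment": the same for the moment, N m; "grip_width": finger opening in m; "grip_force": force on a finger pad.
Only numpy, scipy, OpenCV 4.12 (cv2) and the standard library are available. Lean on these libraries where they do the work, as an engineer would, in place of code of your own. Each camera call takes 0.05 s, during which the arm holds its last target. There are 200 camera calls.

## Working session

There is one attempt and no reset: what is moved stays moved. The work goes in short steps, Python scripts to look and compute and a tool call to move; the robot and the scene stay as the last step left them, time stands still between calls to the robot, and variables do not carry over. Pictures are saved under pics/ and viewed, at most 10 in all, crops included, and the job is handed in when it is done.

Besides the shell and the picture viewer there is one more tool, called after "Call:" by a JSON object that holds its "api" and its "payload", one argument or row to a line. jog_arm: Moves the arm, as the interface text tells. Its arguments: {"type":"object","properties":{"rows":{"type":"array","items":{"type":"object","properties":{"gripper":{"type":"number"},"slide":{"type":"array","items":{"type":"number"}},"spin":{"type":"number"}}}},"squeeze":{"type":"number"}},"required":["rows"]}

```bash
mkdir -p pics; ls
cat > h.py <<'E'
import numpy as np, cv2
from station import telemetry, cams, workorder, finder
def shot(c,fn=None):
    p,d=cams.camera(c)
    if fn: cv2.imwrite('pics/'+fn,cv2.cvtColor(p,cv2.COLOR_RGB2BGR))
    return p,d
def cloud(c,d):
    i=cams.camera_info(c);K=i['camera_matrix'];R=np.array(i['R']);t=np.array(i['t'])
    v,u=np.mgrid[:420,:560]
    X=np.stack([(u-K[0][2])/K[0][0]*d,(v-K[1][2])/K[1][1]*d,d],-1)
    return (X-t)@R
E
python3 - <<'E'
from h import *
o=telemetry.get_obs();print(o['ee_pos'],o['eef_rot'],o['time_s'])
for c in('top','side'):
    p,d=shot(c,c+'0.png');P=cloud(c,d)
    for n in('scrap_box','shutter','shutter_grip','blue_tube','green_tube','orange_tube','stapler','blue_tape'):
        if c=='side' and n in('orange_tube','stapler','blue_tape'):continue
        r=finder.find_in(n,c);print(c,n,[(np.round(q['point'],3),round(q['confidence'],2)) for q in r[:2]])
        if n.endswith('tube') or n=='shutter':
            m=finder.masks_of(n,c)
            if m:
                X=P[m[0]['region']&(d>0)];r=cv2.minAreaRect((X[:,:2]*1000).astype(np.float32));print('  rect',r,np.percentile(X[:,2],[5,50,95]))
print(telemetry.get_obs()['time_s'])
E
```

```text
pics
[0.16609097 0.52429076 0.40409734] [-3.14045975e+00 -9.92540450e-05  2.83482331e+00] 0.0
top scrap_box [(array([0.455, 0.097, 0.048]), 0.83)]
top shutter [(array([0.465, 0.076, 0.085]), 0.49)]
  rect ((472.06243896484375, 76.49126434326172), (12.824111938476562, 25.790847778320312), 76.14067840576172) [0.09166064 0.13143964 0.13558825]
top shutter_grip []
top blue_tube [(array([ 0.452, -0.015,  0.058]), 0.88)]
  rect ((454.93927001953125, -31.174121856689453), (26.80608367919922, 121.95934295654297), 0.3799670338630676) [0.0512556  0.06130278 0.07354983]
top green_tube [(array([ 0.674, -0.12 ,  0.011]), 0.8), (array([0.451, 0.1  , 0.05 ]), 0.36)]
  rect ((682.4035034179688, -125.81015014648438), (31.742197036743164, 117.73777770996094), 19.155292510986328) [0.00079043 0.01003099 0.02221824]
top orange_tube [(array([0.464, 0.418, 0.01 ]), 0.69)]
  rect ((469.77862548828125, 407.8851318359375), (151.85215759277344, 35.52659225463867), 81.38739013671875) [0.00085712 0.01189805 0.02642106]
top stapler [(array([0.476, 0.57 , 0.047]), 0.91)]
top blue_tape [(array([ 0.601, -0.286,  0.0
[... 220 characters left out ...]
25, 156.94993591308594), (118.20106506347656, 193.28509521484375), 0.9776700735092163) [0.05202779 0.07544973 0.13038908]
side shutter_grip [(array([0.47 , 0.071, 0.077]), 0.67), (array([0.454, 0.074, 0.05 ]), 0.66)]
side blue_tube [(array([ 0.45 , -0.029,  0.062]), 0.75), (array([0.469, 0.068, 0.075]), 0.55)]
  rect ((454.1006774902344, -27.69530487060547), (138.6923370361328, 36.67421340942383), 88.21548461914062) [0.05031754 0.05939194 0.07259165]
side green_tube [(array([ 0.677, -0.13 ,  0.015]), 0.78), (array([0.456, 0.071, 0.049]), 0.37)]
  rect ((679.7859497070312, -127.07847595214844), (31.534019470214844, 123.7640380859375), 15.606986999511719) [0.00093263 0.01065156 0.01969185]
1.1
```

View pics/top0.png

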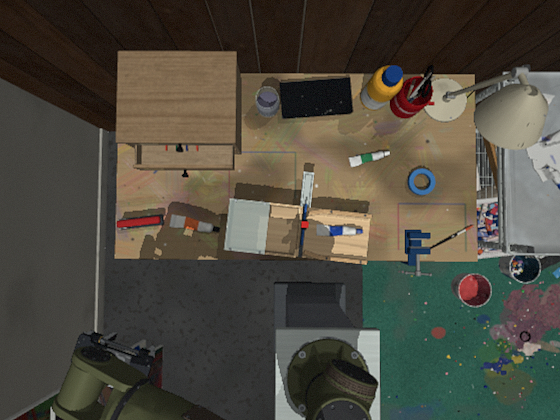

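View pics/side0.png

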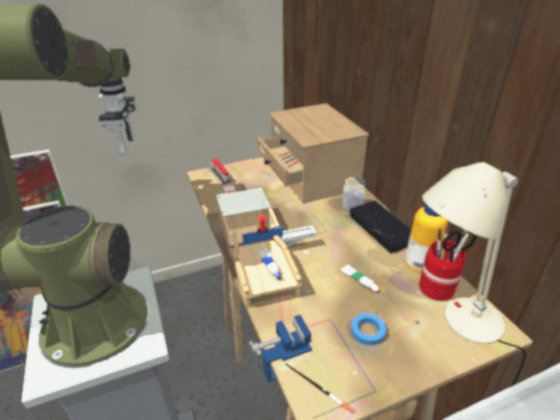

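The top view shows the lane to the right of the shutter and the bin to the left (box +x ≈ world +y). The handle is at (304,224), the blue tube at (340,230) with its tail to the left, and the green tube at (369,158).

Run:
```python
from h import *
hh={}
for c in('top','side'):
    p,d=shot(c);P=cloud(c,d);ok=d>0
    X=P[ok];C=p[ok].astype(int)
    a=(X[:,0]>.33)&(X[:,0]<.6)
    f=a&(X[:,2]>.044)&(X[:,2]<.072)&(X[:,1]>-.16)&(X[:,1]<.03)
    Y=X[f];print(c,'deck',cv2.minAreaRect((Y[:,:2]*1000).astype(np.float32)))
    # deck rear edge and side lines by percentile
    for y0 in np.arange(-.12,.03,.03):
        q=Y[(abs(Y[:,1]-y0)<.008)];print('  y',round(y0,2),np.percentile(q[:,0],[1,99]).round(4))
    for x0 in(.40,.43,.46,.49,.52):
        q=Y[abs(Y[:,0]-x0)<.008];print('  x',x0,np.percentile(q[:,1],[1]).round(4))
    red=(C[:,0]>130)&(C[:,1]<70)&(C[:,2]<70)&a&(X[:,2]>.095)&(X[:,1]<.15)
    Y=X[red];print('handle',len(Y),Y.mean(0),Y.min(0),Y.max(0))
    bl=(C[:,2]>C[:,0]+35)&a&(X[:,2]>.05)&(X[:,2]<.092)&(X[:,1]>.05)&(X[:,1]<.1)
    Y=X[bl];print('plate',len(Y),cv2.minAreaRect((Y[:,:2]*1000).astype(np.float32)),Y.min(0),Y.max(0))
    rf=a&(X[:,2]>.079)&(X[:,2]<.094)&(X[:,1]>.09)&(X[:,1]<.35)
    Y=X[rf];print('roof',cv2.minAreaRect((Y[:,:2]*1000).astype(np.float32)))
    br=(X[:,0]>.53)&(X[:,0]<.7)&(X[:,2]>.045)&(X[:,2]<.07)&(abs(X[:,1]-.08)<.06)
    Y=X[br]
    if len(Y):print('bracket',cv2.minAreaRect((Y[:,:2]*1000).astype(np.float32)))
```

```text
top deck ((438.27362060546875, -40.75495147705078), (153.9867401123047, 149.39703369140625), 84.55660247802734)
  y -0.12 [0.3997 0.5042]
  y -0.09 [0.3602 0.5068]
  y -0.06 [0.3637 0.5096]
  y -0.03 [0.3665 0.5124]
  y 0.0 [0.3691 0.5151]
  x 0.4 [-0.1134]
  x 0.43 [-0.1156]
  x 0.46 [-0.1188]
  x 0.49 [-0.1216]
  x 0.52 [-0.0407]
handle 39 [0.47296351 0.07683446 0.13315131] [0.46565566 0.06725882 0.10252676] [0.47970749 0.08528074 0.13929404]
plate 64 ((473.947509765625, 76.95792388916016), (4.841933727264404, 116.83855438232422), 83.52505493164062) [0.41597337 0.07014449 0.05242785] [0.53220087 0.08424815 0.09140325]
roof ((461.9232177734375, 195.7577362060547), (208.02999877929688, 149.9964141845703), 84.14278411865234)
bracket ((578.2455444335938, 65.45539855957031), (31.487947463989258, 100.23502349853516), 83.9493637084961)
side deck ((436.45745849609375, -40.47962951660156), (153.954833984375, 151.25917053222656), 84.50765228271484)
  y -0.12 [0.4099 0.5021]
  y -0.09 [0.3571 0.5025]
  y -0.06 [0.3591 0.506 ]
  y -0.03 [0.363  0.5086]
  y 0.0 [0.3662 0.512 ]
  x 0.4 [-0.1117]
  x 0.43 [-0.115]
  x 0.46 [-0.1195]
  x 0.49 [-0.1216]
  x 0.52 [-0.0162]
handle 45 [0.46900321 0.07000545 0.11461969] [0.46424797 0.06601302 0.09508707] [0.4760798  0.07424311 0.1344603 ]
plate 329 ((471.0679931640625, 76.21128845214844), (9.023310661315918, 116.36370086669922), 84.77998352050781) [0.41297045 0.06836252 0.0503093 ] [0.52926995 0.0850368  0.08997601]
roof ((460.9568786621094, 198.45004272460938), (212.7203369140625, 150.77662658691406), 84.13404083251953)
bracket ((578.8927612304688, 65.68545532226562), (38.30619430541992, 97.676025390625), 85.95722198486328)
```

Call:
{"api": "jog_arm", "payload": {
  "rows": [
    {"gripper": 0.06,"slide": [-0.427,-0.334,0],"spin": 1.36},
    {"gripper": 0.06,"slide": [-0.427,-0.334,0],"spin": 1.36},
    {"gripper": 0.06,"slide": [-0.427,-0.334,0],"spin": 1.36},
    {"gripper": 0.06,"slide": [-0.427,-0.334,0],"spin": 1.36},
    {"gripper": 0.06,"slide": [-0.427,-0.334,0],"spin": 1.36},
    {"gripper": 0.06,"slide": [-0.427,-0.334,0],"spin": 1.36},
    {"gripper": 0.06,"slide": [-0.427,-0.334,0],"spin": 1.36},
    {"gripper": 0.06,"slide": [-0.427,-0.334,0],"spin": 1.36}
  ],
  "squeeze": 20
}}

```text
time_s: 2.0
ee_pos: [0.3926, 0.1923, 0.405]
eef_rot: [3.141, -0.0, 1.629]
force: [1.2, 1.6, 0.6]
grip_width: 0.0605
grip_force: 0.0
```

```bash
cat >> h.py <<'E'
A=np.deg2rad(84.5);O=np.array([.451,.0933]);UX=np.array([np.cos(A),np.sin(A)]);UY=np.array([-UX[1],UX[0]])
def w(bx,by): return O+bx*UX+by*UY
def box(p): d=np.asarray(p)[:2]-O; return np.array([d@UX,d@UY])
def to(xy,z,yaw=A):
    o=telemetry.get_obs();p=o['ee_pos'];a=o['eef_rot'][2];d=np.asarray(xy)-p[:2]
    print('t',o['time_s'],'box',box(p).round(4),'z',p[2].round(4),'yaw',a,'F',o['force'].round(1),'w',o['grip_width'],o['grip_force'])
    print('slide',np.round([np.cos(a)*d[0]+np.sin(a)*d[1],np.sin(a)*d[0]-np.cos(a)*d[1],p[2]-z],4),'spin',round(float((a-yaw+np.pi)%(2*np.pi)-np.pi),4), 'world',p.round(4))
E
python3 -c "
from h import *
to(w(-.014,-.023),.404)"
```

```text
t 2.0 box [0.0929 0.0676] z 0.405 yaw 1.6287645859762039 F [1.2 1.6 0.6] w 0.0604567573902751 0.0
slide [-0.1196  0.0731  0.001 ] spin 0.154 world [0.3926 0.1923 0.405 ]
```

Call:
{"api": "jog_arm", "payload": {
  "rows": [
    {"gripper": 0.06,"slide": [-0.119,0.073,0],"spin": 0.154},
    {"gripper": 0.06,"slide": [-0.119,0.073,0],"spin": 0.154},
    {"gripper": 0.06,"slide": [-0.119,0.073,0],"spin": 0.154},
    {"gripper": 0.06,"slide": [-0.119,0.073,0],"spin": 0.154},
    {"gripper": 0.06,"slide": [-0.119,0.073,0],"spin": 0.154}
  ]
}}

```text
time_s: 2.5
ee_pos: [0.4726, 0.0797, 0.4044]
eef_rot: [-3.141, -0.0, 1.479]
force: [-0.9, 0.0, 0.1]
grip_width: 0.0598
grip_force: 0.0
```

```bash
python3 -c "
from h import *
to(w(-.014,-.023),.295)"
```

```text
t 2.5 box [-0.0114 -0.0228] z 0.4044 yaw 1.4791590691785594 F [-0.9  0.   0.1] w 0.05984334656090585 0.0
slide [-0.0026  0.0002  0.1094] spin 0.0044 world [0.4726 0.0797 0.4044]
```

Call:
{"api": "jog_arm", "payload": {
  "rows": [
    {"gripper": 0.06,"slide": [-0.002,0,0.05],"spin": 0.004},
    {"gripper": 0.06,"slide": [-0.002,0,0.09],"spin": 0.004},
    {"gripper": 0.06,"slide": [-0.002,0,0.109],"spin": 0.004},
    {"gripper": 0.06,"slide": [-0.002,0,0.109],"spin": 0.004},
    {"gripper": 0.0,"slide": [-0.002,0,0.109],"spin": 0.004},
    {"gripper": 0.0,"slide": [-0.002,0,0.109],"spin": 0.004},
    {"gripper": 0.0,"slide": [-0.002,0,0.109],"spin": 0.004},
    {"gripper": 0.0,"slide": [-0.002,0,0.109],"spin": 0.004}
  ],
  "squeeze": 15
}}

```text
time_s: 3.3
ee_pos: [0.4724, 0.0782, 0.2965]
eef_rot: [3.14, -0.0, 1.477]
force: [0.4, 0.8, 0.2]
grip_width: 0.0313
grip_force: 0.0
```

```bash
python3 -c "
from h import *
to(w(-.014,-.110),.295)"
```

```text
t 3.3 box [-0.0129 -0.0227] z 0.2965 yaw 1.4769110988030016 F [0.4 0.8 0.2] w 0.03131706674587577 0.0
slide [-0.0012  0.0873  0.0015] spin 0.0021 world [0.4724 0.0782 0.2965]
```

Continue closing, then slide open.

Call:
{"api": "jog_arm", "payload": {
  "rows": [
    {"gripper": 0.0,"slide": [0,0,0],"spin": 0},
    {"gripper": 0.0,"slide": [0,0,0],"spin": 0},
    {"gripper": 0.0,"slide": [0,0,0],"spin": 0},
    {"gripper": 0.0,"slide": [0,0.02,0],"spin": 0},
    {"gripper": 0.0,"slide": [0,0.05,0],"spin": 0},
    {"gripper": 0.0,"slide": [0,0.075,0],"spin": 0},
    {"gripper": 0.0,"slide": [0,0.087,0],"spin": 0},
    {"gripper": 0.0,"slide": [0,0.087,0],"spin": 0}
  ]
}}

```text
time_s: 4.1
ee_pos: [0.5592, 0.0697, 0.2955]
eef_rot: [-3.137, 0.001, 1.476]
force: [-6.6, -4.0, 6.5]
grip_width: 0.0176
grip_force: 15.0
```

```bash
python3 -c "
from h import *
to(w(-.014,-.110),.295)"
```

```text
t 4.1 box [-0.0131 -0.11  ] z 0.2955 yaw 1.4763610392339408 F [-6.6 -4.   6.5] w 0.01758084091161848 15.005631297826767
slide [-0.0009  0.      0.0005] spin 0.0016 world [0.5592 0.0697 0.2955]
```

Call:
{"api": "jog_arm", "payload": {
  "rows": [
    {"gripper": 0.056,"slide": [0,0,0],"spin": 0},
    {"gripper": 0.056,"slide": [0,0,0],"spin": 0},
    {"gripper": 0.056,"slide": [0,0,0],"spin": 0},
    {"gripper": 0.056,"slide": [0,0,-0.03],"spin": 0},
    {"gripper": 0.056,"slide": [0,0,-0.06],"spin": 0},
    {"gripper": 0.056,"slide": [0,0,-0.06],"spin": 0},
    {"gripper": 0.056,"slide": [0,0,-0.06],"spin": 0}
  ]
}}

```text
time_s: 4.8
ee_pos: [0.5588, 0.07, 0.3558]
eef_rot: [3.141, -0.0, 1.477]
force: [0.7, -0.7, 0.6]
grip_width: 0.0563
grip_force: 0.0
```

Run:
```python
from h import *
for c in ('top','side'):
    p,d=shot(c,c+'1.png');P=cloud(c,d)
    for n in('blue_tube','shutter'):
        m=finder.masks_of(n,c)
        if m:
            X=P[m[0]['region']&(d>0)];print(c,n,m[0]['confidence'],cv2.minAreaRect((X[:,:2]*1000).astype(np.float32)))
    a=(abs(P[...,0]-.45)<.07)&(P[...,1]>-.12)&(P[...,1]<.05)&(P[...,2]>.056)&(p.min(-1)<400)
    C=p.astype(int);b=a&(C[...,2]>C[...,0]-10)
    X=P[b];print(len(X),cv2.minAreaRect((X[:,:2]*1000).astype(np.float32)))
to((.4545,-.0595),.32,1.559)
```

```text
top blue_tube 0.57 ((452.7597351074219, -79.89313507080078), (14.648234367370605, 24.552610397338867), 0.3518502116203308)
287 ((447.73321533203125, -17.59673309326172), (153.88327026367188, 130.1879425048828), 81.70225524902344)
side blue_tube 0.76 ((450.9764709472656, -28.18292236328125), (136.53834533691406, 32.28854751586914), 85.15572357177734)
side shutter 0.93 ((583.5816040039062, 111.65470886230469), (175.51995849609375, 109.63382720947266), 58.95079040527344)
601 ((480.96392822265625, -17.154830932617188), (98.43698120117188, 147.15847778320312), 10.088569641113281)
t 5.1 box [-0.0129 -0.1096] z 0.3549 yaw 1.4767663188514644 F [ 1.2 -0.5  0.4] w 0.056065534803594046 0.0
slide [-0.1387 -0.0918  0.0349] spin -0.0822 world [0.5589 0.07   0.3549]
```

View pics/side1.png

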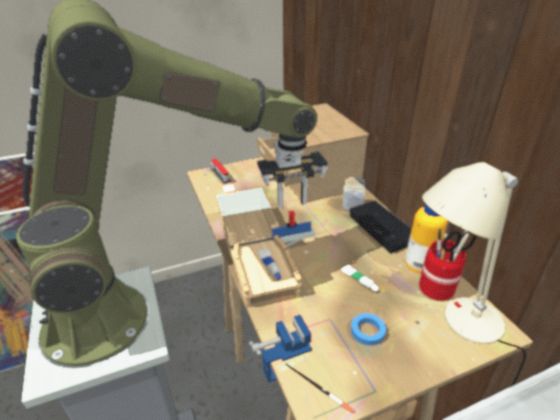

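The shutter is open (handle at (291,218)) and the blue tube lies undisturbed in the lane at (268,262).

Call:
{"api": "jog_arm", "payload": {
  "rows": [
    {"gripper": 0.056,"slide": [-0.05,-0.033,0],"spin": -0.02},
    {"gripper": 0.056,"slide": [-0.095,-0.06,0],"spin": -0.05},
    {"gripper": 0.056,"slide": [-0.139,-0.09,0.02],"spin": -0.055},
    {"gripper": 0.056,"slide": [-0.139,-0.09,0.035],"spin": -0.055},
    {"gripper": 0.056,"slide": [-0.139,-0.09,0.035],"spin": -0.055},
    {"gripper": 0.056,"slide": [-0.139,-0.09,0.035],"spin": -0.055}
  ]
}}

```text
time_s: 5.7
ee_pos: [0.4567, -0.0599, 0.3209]
eef_rot: [-3.141, -0.0, 1.531]
force: [-0.4, 0.8, 0.4]
grip_width: 0.0564
grip_force: 0.0
```

```bash
python3 -c "
from h import *
to((.453,-.06),.253,1.53)"
```

```text
t 5.7 box [-0.1519 -0.0203] z 0.3209 yaw 1.531040590890941 F [-0.4  0.8  0.4] w 0.05644137308064165 0.0
slide [-0.0003 -0.0037  0.0679] spin 0.001 world [ 0.4567 -0.0599  0.3209]
```

Call:
{"api": "jog_arm", "payload": {
  "rows": [
    {"gripper": 0.056,"slide": [0,-0.004,0.03],"spin": 0},
    {"gripper": 0.056,"slide": [0,-0.004,0.055],"spin": 0},
    {"gripper": 0.056,"slide": [0,-0.004,0.067],"spin": 0},
    {"gripper": 0.056,"slide": [0,-0.004,0.067],"spin": 0},
    {"gripper": 0.01,"slide": [0,-0.004,0.067],"spin": 0},
    {"gripper": 0.01,"slide": [0,-0.004,0.067],"spin": 0},
    {"gripper": 0.01,"slide": [0,-0.004,0.067],"spin": 0},
    {"gripper": 0.01,"slide": [0,-0.004,0.067],"spin": 0}
  ]
}}

```text
time_s: 6.5
ee_pos: [0.4524, -0.0598, 0.2542]
eef_rot: [3.141, 0.0, 1.532]
force: [0.4, -0.3, -0.3]
grip_width: 0.027
grip_force: 0.0
```

Call:
{"api": "jog_arm", "payload": {
  "rows": [
    {"gripper": 0.01,"slide": [0,0,0],"spin": 0},
    {"gripper": 0.01,"slide": [0,0,0],"spin": 0}
  ]
}}

```text
time_s: 6.7
ee_pos: [0.4524, -0.0598, 0.2541]
eef_rot: [3.141, 0.0, 1.532]
force: [0.1, 0.4, 5.2]
grip_width: 0.0253
grip_force: 14.9
```

```bash
python3 -c "
from h import *
to(w(.057,0),.256)"
```

```text
t 6.7 box [-0.1523 -0.0161] z 0.2541 yaw 1.5317074181350165 F [0.1 0.4 5.2] w 0.025347261497964284 14.931090309225965
slide [ 0.2099 -0.0042 -0.0019] spin 0.0569 world [ 0.4524 -0.0598  0.2541]
```

Call:
{"api": "jog_arm", "payload": {
  "rows": [
    {"gripper": 0.01,"slide": [0,-0.004,-0.005],"spin": 0.03},
    {"gripper": 0.01,"slide": [0.02,-0.004,-0.005],"spin": 0.057},
    {"gripper": 0.01,"slide": [0.06,-0.004,-0.005],"spin": 0.057},
    {"gripper": 0.01,"slide": [0.1,-0.004,-0.005],"spin": 0.057},
    {"gripper": 0.01,"slide": [0.14,-0.004,-0.005],"spin": 0.057},
    {"gripper": 0.01,"slide": [0.18,-0.004,-0.005],"spin": 0.057},
    {"gripper": 0.01,"slide": [0.21,-0.004,-0.005],"spin": 0.057},
    {"gripper": 0.01,"slide": [0.21,-0.004,-0.005],"spin": 0.057}
  ]
}}

```text
time_s: 7.5
ee_pos: [0.456, 0.1527, 0.2588]
eef_rot: [-3.141, -0.0, 1.477]
force: [-0.9, -0.8, -1.8]
grip_width: 0.0253
grip_force: 14.9
```

```bash
python3 -c "
from h import *
shot('side','side2.png')
to(w(.057,0),.256)"
```

```text
t 7.55 box [0.0582 0.0005] z 0.2586 yaw 1.4761868570479835 F [-0.7 -0.6 -0.6] w 0.02524958330598425 14.943964621409123
slide [-0.0012  0.0005  0.0026] spin 0.0014 world [0.456  0.1513 0.2586]
```

View pics/side2.png

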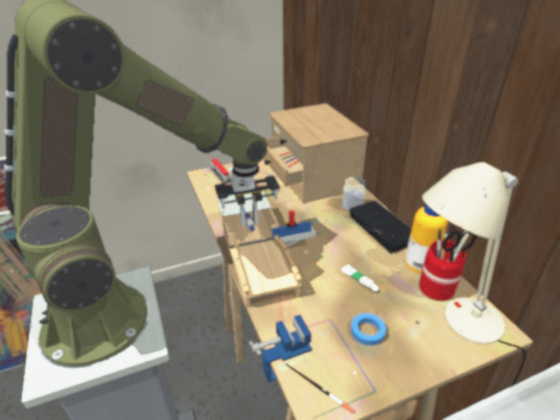

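The tube is held past the lip, with its cap at about (248,225). I'll lower it to one side and release.

Call:
{"api": "jog_arm", "payload": {
  "rows": [
    {"gripper": 0.01,"slide": [0,-0.022,0],"spin": 0},
    {"gripper": 0.01,"slide": [0,-0.022,0.02],"spin": 0},
    {"gripper": 0.01,"slide": [0,-0.022,0.028],"spin": 0},
    {"gripper": 0.045,"slide": [0,-0.022,0.028],"spin": 0},
    {"gripper": 0.045,"slide": [0,-0.022,0.028],"spin": 0},
    {"gripper": 0.045,"slide": [0,-0.022,0.028],"spin": 0},
    {"gripper": 0.045,"slide": [0,-0.022,-0.02],"spin": 0},
    {"gripper": 0.045,"slide": [0,-0.022,-0.07],"spin": 0}
  ]
}}

```text
time_s: 8.35
ee_pos: [0.4344, 0.1521, 0.3296]
eef_rot: [-3.139, 0.001, 1.475]
force: [0.6, -0.4, 1.0]
grip_width: 0.0447
grip_force: 0.0
```

Run:
```python
from h import *
for c in ('top','side'):
    p,d=shot(c);P=cloud(c,d)
    for n in('blue_tube','green_tube'):
        m=finder.masks_of(n,c)
        if m:
            X=P[m[0]['region']&(d>0)];r=cv2.minAreaRect((X[:,:2]*1000).astype(np.float32));print(c,n,m[0]['confidence'],r,box(np.array(r[0])/1000),np.median(X[:,2]))
to((.684,-.147),.33,1.867)
```

```text
top green_tube 0.83 ((680.6370239257812, -128.52804565429688), (30.899892807006836, 121.34661102294922), 14.13963794708252) [-0.19879706 -0.2498411 ] 0.010265337692561396
side green_tube 0.53 ((681.055908203125, -125.30122375488281), (36.10490036010742, 125.9293441772461), 16.214401245117188) [-0.19554495 -0.24994878] 0.008564658589675577
t 8.65 box [0.057  0.0222] z 0.3279 yaw 1.4747078215934875 F [-0.3 -1.1 -0.4] w 0.045048979304130744 0.0
slide [-0.2738  0.2772 -0.0021] spin -0.3923 world [0.4344 0.1522 0.3279]
```

Call:
{"api": "jog_arm", "payload": {
  "rows": [
    {"gripper": 0.06,"slide": [0,0,-0.05],"spin": 0},
    {"gripper": 0.06,"slide": [-0.28,0.282,-0.06],"spin": -0.367},
    {"gripper": 0.06,"slide": [-0.28,0.282,-0.06],"spin": -0.367},
    {"gripper": 0.06,"slide": [-0.28,0.282,-0.06],"spin": -0.367},
    {"gripper": 0.06,"slide": [-0.28,0.282,-0.06],"spin": -0.367},
    {"gripper": 0.06,"slide": [-0.28,0.282,-0.06],"spin": -0.367},
    {"gripper": 0.06,"slide": [-0.28,0.282,-0.06],"spin": -0.367},
    {"gripper": 0.06,"slide": [-0.28,0.282,-0.06],"spin": -0.367}
  ]
}}

```text
time_s: 9.45
ee_pos: [0.6537, -0.1121, 0.3853]
eef_rot: [-3.139, -0.001, 1.842]
force: [0.2, 0.3, 0.6]
grip_width: 0.0599
grip_force: 0.0
```

Run:
```python
from h import *
p,d=shot('top','top3.png')
cv2.imwrite('pics/top3.png',cv2.resize(cv2.cvtColor(p[130:280,200:400],cv2.COLOR_RGB2BGR),None,fx=4,fy=4)) 
to((.6885,-.154),.26,1.841)
```

```text
t 9.5 box [-0.19   -0.2246] z 0.3838 yaw 1.8380684398717526 F [ 4.2 -5.1  0. ] w 0.059751742516962476 0.0
slide [-0.0438  0.0214  0.1238] spin -0.0029 world [ 0.6563 -0.1174  0.3838]
```

View pics/top3.png

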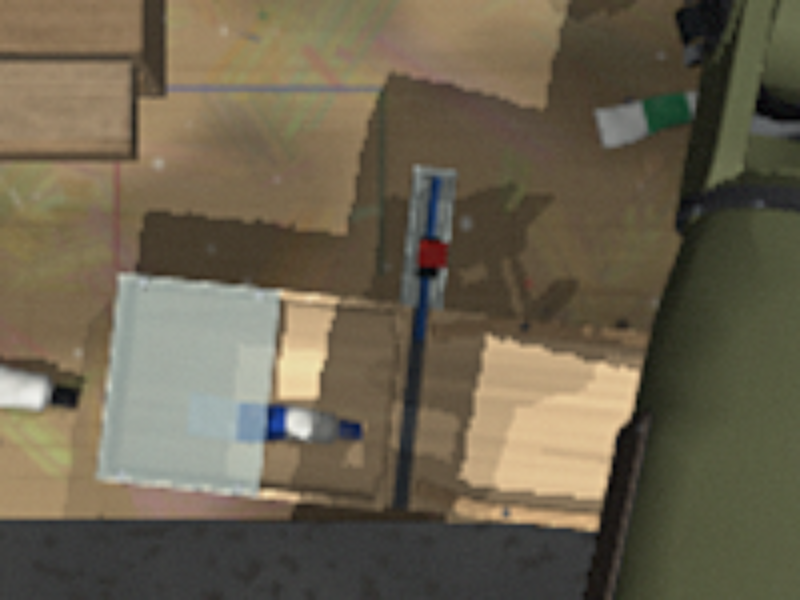

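The blue tube is in the bin (cap at (350,428) in the crop) and the shutter is open with its handle at (432,253). The green tube's tail shows at (620,125), and its cap end is hidden by the arm. The grip comes next.

Call:
{"api": "jog_arm", "payload": {
  "rows": [
    {"gripper": 0.06,"slide": [-0.035,0.016,0.03],"spin": 0},
    {"gripper": 0.06,"slide": [-0.035,0.016,0.07],"spin": 0},
    {"gripper": 0.06,"slide": [-0.035,0.016,0.1],"spin": 0},
    {"gripper": 0.06,"slide": [-0.035,0.016,0.12],"spin": 0},
    {"gripper": 0.06,"slide": [-0.035,0.016,0.12],"spin": 0}
  ]
}}

```text
time_s: 10.0
ee_pos: [0.6768, -0.1395, 0.2621]
eef_rot: [-3.135, -0.004, 1.842]
force: [0.9, 0.6, 0.3]
grip_width: 0.0604
grip_force: 0.0
```

Run:
```python
from h import *
to((.6885,-.154),.203,1.841)
```

```text
t 10.0 box [-0.2101 -0.247 ] z 0.2621 yaw 1.8416293606500322 F [0.9 0.6 0.3] w 0.060357345974027476 0.0
slide [-0.0171  0.0074  0.0591] spin 0.0006 world [ 0.6768 -0.1395  0.2621]
```

Call:
{"api": "jog_arm", "payload": {
  "rows": [
    {"gripper": 0.06,"slide": [-0.017,0.0075,0.02],"spin": 0},
    {"gripper": 0.06,"slide": [-0.017,0.0075,0.045],"spin": 0},
    {"gripper": 0.06,"slide": [-0.017,0.0075,0.058],"spin": 0},
    {"gripper": 0.06,"slide": [-0.017,0.0075,0.058],"spin": 0},
    {"gripper": 0.01,"slide": [-0.017,0.0075,0.058],"spin": 0},
    {"gripper": 0.01,"slide": [-0.017,0.0075,0.058],"spin": 0},
    {"gripper": 0.01,"slide": [-0.017,0.0075,0.058],"spin": 0},
    {"gripper": 0.01,"slide": [-0.017,0.0075,0.058],"spin": 0}
  ]
}}

```text
time_s: 10.8
ee_pos: [0.6893, -0.154, 0.2101]
eef_rot: [3.141, 0.001, 1.842]
force: [-0.2, -0.1, 0.4]
grip_width: 0.0313
grip_force: 0.2
```

Call:
{"api": "jog_arm", "payload": {
  "rows": [
    {"gripper": 0.01,"slide": [0,0,0],"spin": 0},
    {"gripper": 0.01,"slide": [0,0,0],"spin": 0},
    {"gripper": 0.01,"slide": [0,0,0],"spin": 0}
  ]
}}

```text
time_s: 11.1
ee_pos: [0.6892, -0.154, 0.2096]
eef_rot: [3.141, 0.0, 1.842]
force: [-0.6, -0.4, 3.2]
grip_width: 0.0239
grip_force: 15.0
```

Run:
```python
from h import *
to(w(-.15,-.005),.36)
```

```text
t 11.1 box [-0.2233 -0.2609] z 0.2096 yaw 1.8418130062151534 F [-0.6 -0.4  3.2] w 0.023895487755575814 14.984399288368877
slide [ 0.1603 -0.2125 -0.1504] spin 0.367 world [ 0.6892 -0.154   0.2096]
```

Call:
{"api": "jog_arm", "payload": {
  "rows": [
    {"gripper": 0.04,"slide": [0,0,0],"spin": 0},
    {"gripper": 0.04,"slide": [0,0,0],"spin": 0},
    {"gripper": 0.04,"slide": [0,0,0.006],"spin": 0},
    {"gripper": 0.04,"slide": [0,0,0.006],"spin": 0},
    {"gripper": 0.01,"slide": [0,0,0.006],"spin": 0},
    {"gripper": 0.01,"slide": [0,0,0.006],"spin": 0},
    {"gripper": 0.01,"slide": [0,0,0.006],"spin": 0},
    {"gripper": 0.01,"slide": [0,0,0.006],"spin": 0}
  ]
}}

```text
time_s: 11.9
ee_pos: [0.6892, -0.154, 0.2033]
eef_rot: [3.142, 0.0, 1.842]
force: [-0.1, 0.1, 0.6]
grip_width: 0.024
grip_force: 14.9
```

Call:
{"api": "jog_arm", "payload": {
  "rows": [
    {"gripper": 0.01,"slide": [0,0,0],"spin": 0},
    {"gripper": 0.01,"slide": [0,0,-0.02],"spin": 0},
    {"gripper": 0.01,"slide": [0,0,-0.06],"spin": 0},
    {"gripper": 0.01,"slide": [0,0,-0.1],"spin": 0},
    {"gripper": 0.01,"slide": [0,0,-0.14],"spin": 0},
    {"gripper": 0.01,"slide": [0,0,-0.15],"spin": 0},
    {"gripper": 0.01,"slide": [0,0,-0.15],"spin": 0}
  ]
}}

```text
time_s: 12.6
ee_pos: [0.6891, -0.154, 0.355]
eef_rot: [3.139, 0.002, 1.842]
force: [0.4, -0.3, -1.3]
grip_width: 0.0239
grip_force: 14.9
```

Run:
```python
from h import *
p,d=shot('side')
cv2.imwrite('pics/side4.png',cv2.resize(cv2.cvtColor(p[150:350,200:460],cv2.COLOR_RGB2BGR),None,fx=3,fy=3))
to(w(-.15,0),.36)
```

```text
t 12.65 box [-0.2233 -0.2607] z 0.3527 yaw 1.8417766151775927 F [-1.2 -0.9 -1.6] w 0.024074472123632187 14.948214237811044
slide [ 0.162  -0.217  -0.0073] spin 0.367 world [ 0.6891 -0.154   0.3527]
```

View pics/side4.png

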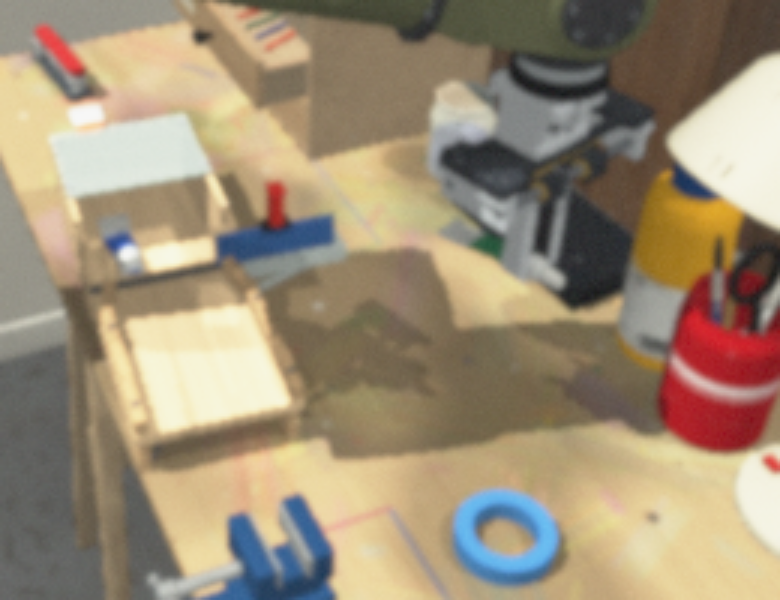

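Green is held level (tail at (460,235)), and blue is in the bin at (125,250). Carry green over the deck.

Call:
{"api": "jog_arm", "payload": {
  "rows": [
    {"gripper": 0.01,"slide": [0.162,-0.217,-0.01],"spin": 0.367},
    {"gripper": 0.01,"slide": [0.162,-0.217,-0.01],"spin": 0.367},
    {"gripper": 0.01,"slide": [0.162,-0.217,-0.01],"spin": 0.367},
    {"gripper": 0.01,"slide": [0.162,-0.217,-0.01],"spin": 0.367},
    {"gripper": 0.01,"slide": [0.162,-0.217,-0.01],"spin": 0.367},
    {"gripper": 0.01,"slide": [0.162,-0.217,-0.01],"spin": 0.367},
    {"gripper": 0.01,"slide": [0.162,-0.217,-0.01],"spin": 0.367},
    {"gripper": 0.01,"slide": [0.162,-0.217,-0.01],"spin": 0.367}
  ]
}}

```text
time_s: 13.45
ee_pos: [0.4368, -0.056, 0.3624]
eef_rot: [-3.14, -0.0, 1.475]
force: [0.1, 0.5, -1.1]
grip_width: 0.024
grip_force: 14.9
```

Run:
```python
from h import *
p,d=shot('side');P=cloud('side',d)
m=finder.masks_of('green_tube','side')
if m:
  X=P[m[0]['region']&(d>0)];print(m[0]['confidence'],[box(x).round(3).tolist() for x in (X.min(0),X.max(0))],np.percentile(X[:,2],[5,50,95]))
cv2.imwrite('pics/side5.png',cv2.resize(cv2.cvtColor(p[130:330,160:420],cv2.COLOR_RGB2BGR),None,fx=3,fy=3))
to(w(-.15,-.005),.26)
```

```text
0.49 [[-0.185, 0.008], [-0.025, -0.045]] [0.1676504  0.17530302 0.18068144]
t 13.55 box [-0.1502 -0.0007] z 0.3624 yaw 1.4746154511403056 F [-0.4 -0.1 -0.6] w 0.02402506905590797 14.948141667118762
slide [0.0002 0.0043 0.1024] spin -0.0002 world [ 0.4373 -0.0563  0.3624]
```

View pics/side5.png

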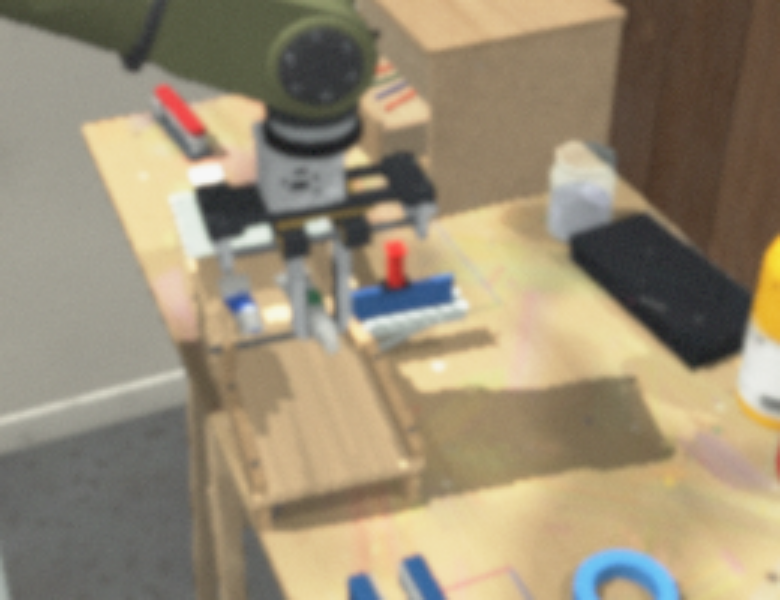

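The green tube is level and aligned with the lane ((315,310)). Lower it, then slide it through the mouth.

Call:
{"api": "jog_arm", "payload": {
  "rows": [
    {"gripper": 0.01,"slide": [0,0.005,0.04],"spin": 0},
    {"gripper": 0.01,"slide": [0,0.005,0.08],"spin": 0},
    {"gripper": 0.01,"slide": [0,0.005,0.104],"spin": 0},
    {"gripper": 0.01,"slide": [0,0.005,0.104],"spin": 0},
    {"gripper": 0.01,"slide": [0,0.005,0.104],"spin": 0}
  ]
}}

```text
time_s: 14.05
ee_pos: [0.4423, -0.0567, 0.2594]
eef_rot: [-3.141, -0.0, 1.475]
force: [0.9, 0.4, 0.2]
grip_width: 0.0239
grip_force: 14.9
```

Call:
{"api": "jog_arm", "payload": {
  "rows": [
    {"gripper": 0.01,"slide": [0.03,0.0,0],"spin": 0},
    {"gripper": 0.01,"slide": [0.07,0,0],"spin": 0},
    {"gripper": 0.01,"slide": [0.11,0,0],"spin": 0},
    {"gripper": 0.01,"slide": [0.15,0,0],"spin": 0},
    {"gripper": 0.01,"slide": [0.19,0,0],"spin": 0},
    {"gripper": 0.01,"slide": [0.208,0,0],"spin": 0},
    {"gripper": 0.01,"slide": [0.208,0,0],"spin": 0}
  ]
}}

```text
time_s: 14.75
ee_pos: [0.4621, 0.1525, 0.2608]
eef_rot: [3.139, -0.001, 1.478]
force: [-0.4, -0.2, -0.1]
grip_width: 0.0241
grip_force: 14.9
```

Run:
```python
from h import *
to(w(.058,-.022),.235)
```

```text
t 14.75 box [ 0.06   -0.0054] z 0.2608 yaw 1.4775250549409882 F [-0.4 -0.2 -0.1] w 0.024123527753196032 14.948796244862024
slide [-0.002   0.0166  0.0258] spin 0.0027 world [0.4621 0.1525 0.2608]
```

Call:
{"api": "jog_arm", "payload": {
  "rows": [
    {"gripper": 0.01,"slide": [-0.002,0.02,0],"spin": 0},
    {"gripper": 0.01,"slide": [-0.002,0.02,0.015],"spin": 0},
    {"gripper": 0.01,"slide": [-0.002,0.02,0.024],"spin": 0},
    {"gripper": 0.045,"slide": [-0.002,0.02,0.024],"spin": 0},
    {"gripper": 0.045,"slide": [-0.002,0.02,0.024],"spin": 0},
    {"gripper": 0.045,"slide": [-0.002,0.02,0.024],"spin": 0},
    {"gripper": 0.045,"slide": [-0.002,0.02,-0.02],"spin": 0},
    {"gripper": 0.045,"slide": [-0.002,0.02,-0.065],"spin": 0}
  ]
}}

```text
time_s: 15.55
ee_pos: [0.4811, 0.1466, 0.3252]
eef_rot: [-3.14, 0.001, 1.475]
force: [0.4, 1.1, 0.2]
grip_width: 0.045
grip_force: 0.0
```

Call:
{"api": "jog_arm", "payload": {
  "rows": [
    {"gripper": 0.05,"slide": [-0.02,0.04,-0.05],"spin": 0},
    {"gripper": 0.05,"slide": [-0.04,0.06,-0.05],"spin": 0},
    {"gripper": 0.05,"slide": [-0.072,0.086,-0.05],"spin": 0},
    {"gripper": 0.05,"slide": [-0.072,0.086,-0.05],"spin": 0},
    {"gripper": 0.05,"slide": [-0.072,0.086,-0.05],"spin": 0}
  ]
}}

```text
time_s: 16.05
ee_pos: [0.56, 0.0663, 0.3743]
eef_rot: [-3.141, -0.0, 1.473]
force: [-1.5, 1.0, 0.2]
grip_width: 0.0497
grip_force: 0.0
```

Run:
```python
from h import *
p,d=shot('side');P=cloud('side',d)
for n in ('green_tube','blue_tube'):
  for r in finder.find_in(n,'side')[:1]: print(n,r['confidence'],box(r['point']),r['point'][2])
cv2.imwrite('pics/side6.png',cv2.resize(cv2.cvtColor(p[150:320,180:400],cv2.COLOR_RGB2BGR),None,fx=3.5,fy=3.5))
to(w(-.014,-.11),.295)
```

```text
green_tube 0.63 [ 0.08864827 -0.02441585] 0.0181
blue_tube 0.59 [0.09528607 0.02454577] 0.0185
t 16.2 box [-0.0152 -0.1105] z 0.3744 yaw 1.4758304319584314 F [ 0.1 -0.3 -0. ] w 0.05004200925471813 0.0
slide [ 0.0012 -0.0005  0.0794] spin 0.001 world [0.5596 0.0676 0.3744]
```

View pics/side6.png

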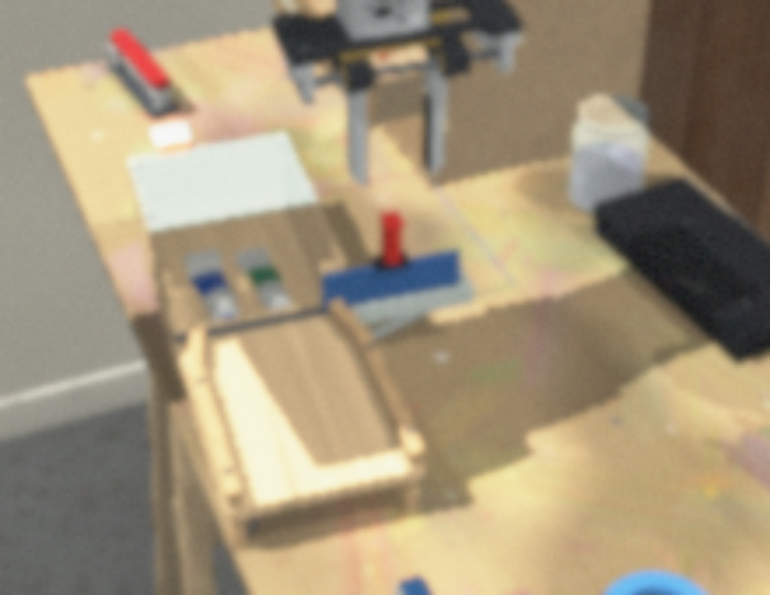

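Both tubes lie side by side in the bin ((210,285) and (265,280)), and the handle is at (392,240) under the gripper. Next I grip it and close the shutter.

Call:
{"api": "jog_arm", "payload": {
  "rows": [
    {"gripper": 0.05,"slide": [0.001,0,0.04],"spin": 0},
    {"gripper": 0.05,"slide": [0.001,0,0.07],"spin": 0},
    {"gripper": 0.03,"slide": [0.001,0,0.079],"spin": 0},
    {"gripper": 0.0,"slide": [0.001,0,0.079],"spin": 0},
    {"gripper": 0.0,"slide": [0.001,0,0.079],"spin": 0},
    {"gripper": 0.0,"slide": [0.001,0,0.079],"spin": 0},
    {"gripper": 0.0,"slide": [0.001,0,0.079],"spin": 0},
    {"gripper": 0.0,"slide": [0.001,0,0.079],"spin": 0}
  ]
}}

```text
time_s: 17.0
ee_pos: [0.5592, 0.0681, 0.2967]
eef_rot: [-3.138, -0.0, 1.475]
force: [-21.0, 2.1, 15.0]
grip_width: 0.0176
grip_force: 15.0
```

Call:
{"api": "jog_arm", "payload": {
  "rows": [
    {"gripper": 0.0,"slide": [0,0,0],"spin": 0},
    {"gripper": 0.0,"slide": [0,-0.03,0],"spin": 0},
    {"gripper": 0.0,"slide": [0,-0.06,0],"spin": 0},
    {"gripper": 0.0,"slide": [0,-0.09,0],"spin": 0},
    {"gripper": 0.0,"slide": [0,-0.105,0],"spin": 0},
    {"gripper": 0.0,"slide": [0,-0.111,0],"spin": 0},
    {"gripper": 0.0,"slide": [0,-0.113,0],"spin": 0},
    {"gripper": 0.0,"slide": [0,-0.113,0],"spin": 0}
  ]
}}

```text
time_s: 17.8
ee_pos: [0.4479, 0.079, 0.2968]
eef_rot: [3.138, -0.002, 1.475]
force: [3.1, 5.2, -0.1]
grip_width: 0.0177
grip_force: 15.0
```

Run:
```python
from h import *
to(w(-.014,0.003),.295)
```

```text
t 17.8 box [-0.0145  0.0017] z 0.2968 yaw 1.4748856851371075 F [ 3.1  5.2 -0.1] w 0.017664789837539937 15.002024173736572
slide [ 0.0005 -0.0013  0.0018] spin 0.0001 world [0.4479 0.079  0.2968]
```

Call:
{"api": "jog_arm", "payload": {
  "rows": [
    {"gripper": 0.0,"slide": [0,-0.003,0],"spin": 0},
    {"gripper": 0.0,"slide": [0,-0.004,0],"spin": 0},
    {"gripper": 0.0,"slide": [0,-0.004,0],"spin": 0}
  ]
}}

```text
time_s: 18.1
ee_pos: [0.4456, 0.0791, 0.297]
eef_rot: [3.131, -0.002, 1.475]
force: [30.9, 3.2, -18.9]
grip_width: 0.0187
grip_force: 15.0
```

Call:
{"api": "jog_arm", "payload": {
  "rows": [
    {"gripper": 0.04,"slide": [0,0,0],"spin": 0},
    {"gripper": 0.04,"slide": [0,0,0],"spin": 0},
    {"gripper": 0.04,"slide": [0,0,0],"spin": 0},
    {"gripper": 0.04,"slide": [0,0,-0.03],"spin": 0},
    {"gripper": 0.04,"slide": [0,0,-0.08],"spin": 0},
    {"gripper": 0.04,"slide": [0,0,-0.12],"spin": 0},
    {"gripper": 0.04,"slide": [0,0,-0.12],"spin": 0},
    {"gripper": 0.04,"slide": [0,0,-0.12],"spin": 0}
  ]
}}

```text
time_s: 18.9
ee_pos: [0.4434, 0.0789, 0.4157]
eef_rot: [3.14, -0.0, 1.475]
force: [-0.6, -0.3, -1.2]
grip_width: 0.0398
grip_force: 0.0
```

Run:
```python
from h import *
p,d=shot('side');P=cloud('side',d)
for n in ('green_tube','blue_tube'):
  for r in finder.find_in(n,'side')[:1]: print(n,r['confidence'],box(r['point']),r['point'][2])
X=P[d>0];C=p[d>0].astype(int);a=(X[:,0]>.35)&(X[:,0]<.6)&(X[:,1]<.11)
bl=(C[:,2]>C[:,0]+35)&a&(X[:,2]>.05)&(X[:,2]<.092)&(X[:,1]>.05)
r=cv2.minAreaRect((X[bl][:,:2]*1000).astype(np.float32));print(r,box(np.array(r[0])/1000))
cv2.imwrite('pics/side7.png',cv2.resize(cv2.cvtColor(p[150:320,180:400],cv2.COLOR_RGB2BGR),None,fx=3.5,fy=3.5))
to(w(-.014,0),.295)
```

```text
green_tube 0.61 [-0.01219395  0.00143788] 0.0749
((447.57904052734375, 79.71888732910156), (11.662686347961426, 114.32411193847656), 84.13806915283203) [-0.01384647  0.00210352]
t 19.05 box [-0.015  0.006] z 0.414 yaw 1.4748153325156301 F [-0.1 -0.  -0.9] w 0.039660270212424624 0.0
slide [0.001 0.006 0.119] spin 0.0 world [0.4436 0.0789 0.414 ]
```

View pics/side7.png

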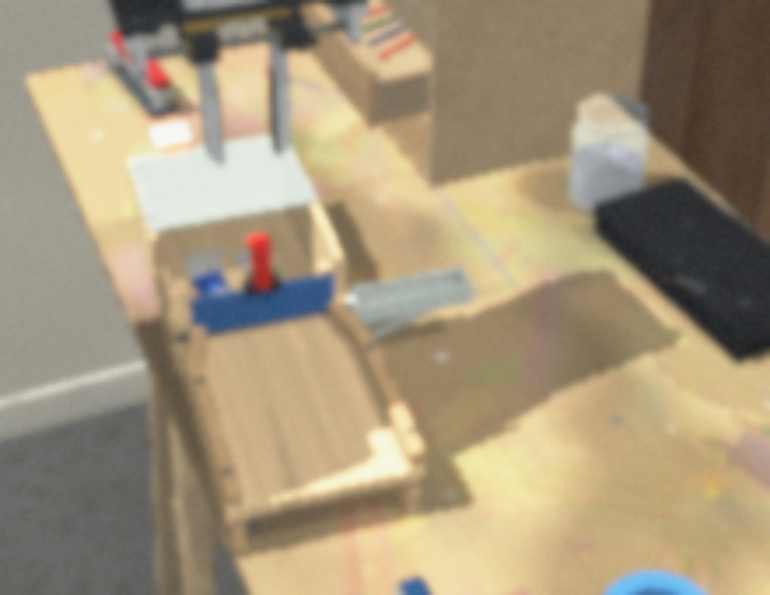

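The shutter sits across the mouth against its stop (handle at (260,265)), the tubes are behind it, and the gripper is clear.

```bash
python3 -c "
from h import *
print(workorder.hand_in())"
```

```text
the job is handed in; nothing more can be done
None
```

I put both used tubes in the scrap box, slid the shutter shut against its stop, and handed the job in at about 19 s of the 72 s allowed; the hand-in gave no verdict.

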